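# Blown glass to the cracking-off rack

### The job

Four blown glass pieces stand neck up on the cork rings of a carrying tray, in the order in which they were made, and the shop's job sheet follows that order. Move them to the wooden cracking-off rack, one in each hole, fully seated and upright with the neck up, in the same left-to-right order as they stood in the tray. It is glass: set each piece down rather than dropping it, let none tip over, and leave the jacks, the paddle and the beeswax where they lie.

Things in the scene. Friction and masses are not known exactly. Their poses are not given: they have to be found in the camera images.
- ball_center (a point): loose pale blown-glass piece, 125 mm tall, 0.1 to 0.2 kg: round ball-shaped belly 60 mm across. Point on its axis half-way up; z up along the neck. Straight neck, 20 mm diameter, 13 to 57 mm above this point, 24 mm lip over it. Foot tapers from 50 mm (29 mm up) to 16 mm; rests in a 42 mm hole with this point 40 mm above the rim
- onion_center (a point): loose pale blown-glass piece, 110 mm tall, 0.1 to 0.2 kg: squat, wide onion-shaped belly 70 mm across; the shortest piece. Point on its axis half-way up; z up along the neck. Straight neck, 20 mm diameter, 12 to 49 mm above this point, 24 mm lip over it. Foot tapers from 50 mm (29 mm up) to 16 mm; rests in a 42 mm hole with this point 32 mm above the rim
- teardrop_center (a point): loose pale blown-glass piece, 160 mm tall, 0.1 to 0.2 kg: slim drop-shaped belly 52 mm across, long neck; the tallest piece. Point on its axis half-way up; z up along the neck. Straight neck, 20 mm diameter, 25 to 74 mm above this point, 24 mm lip over it. Foot tapers from 50 mm (29 mm up) to 16 mm; rests in a 42 mm hole with this point 57 mm above the rim
- gourd_center (a point): loose pale blown-glass piece, 140 mm tall, 0.1 to 0.2 kg: two bulbs one above the other, the lower 56 mm and the upper 42 mm across, a waist between. Point on its axis half-way up; z up along the neck. Straight neck, 20 mm diameter, 21 to 64 mm above this point, 24 mm lip over it. Foot tapers from 50 mm (29 mm up) to 16 mm; rests in a 42 mm hole with this point 47 mm above the rim
- ring_ball: fixed cork ring on which the ball stands at the start: 82 mm across, 42 mm hole, 32 mm thick. Origin: centre of its underside; z up, y along the row, to the robot's left; underside 5.5 mm above the bench. Four like rings stand about 92 mm apart in the tray
- ring_onion: fixed cork ring on which the onion stands at the start: 82 mm across, 42 mm hole, 32 mm thick. Origin: centre of its underside; z up, y along the row, to the robot's left; underside 5.5 mm above the bench. Four like rings stand about 92 mm apart in the tray
- ring_teardrop: fixed cork ring on which the teardrop stands at the start: 82 mm across, 42 mm hole, 32 mm thick. Origin: centre of its underside; z up, y along the row, to the robot's left; underside 5.5 mm above the bench. Four like rings stand about 92 mm apart in the tray
- ring_gourd: fixed cork ring on which the gourd stands at the start: 82 mm across, 42 mm hole, 32 mm thick. Origin: centre of its underside; z up, y along the row, to the robot's left; underside 5.5 mm above the bench. Four like rings stand about 92 mm apart in the tray
- tray: fixed carrying tray, shallow, aluminium, 98 mm wide (x), 372 mm long (y), 22 mm high, holding the row of four cork rings. Origin: centre of its underside; y along the row, to the robot's left. It lies either nearer to the robot than the rack or beyond it
- rack: fixed plywood rack 88 mm wide (x), 364 mm long (y), 60 mm high; board 22 mm thick with four empty round through holes, 42 mm diameter, in a row. Origin: centre of its underside, at bench height; y along the row, to the robot's left. Hole centres at y = +144, +48, -48, -144 mm, x = 0, rims at z = 60 mm
- jacks: bystander: steel glassblower's jacks (big tongs) lying flat at the right side of the bench, 310 mm long, 70 mm wide, 12 mm high; origin at its middle on the bench
- paddle: bystander: wooden paddle lying flat at the left side of the bench, 295 mm long, 85 mm wide, 16 mm high; origin near its middle on the bench
- wax: bystander: round cake of beeswax, 74 mm across and 28 mm high, near the robot, to its right; origin at the centre of its underside

How it is judged:
By the outcome, as a careful person would: the job done as asked, in the order asked, and still so for the second after the job is handed in, with the robot touching nothing.
It also fails if it takes over 112 s, if anything falls off the work surface, if the arm or the gripper's body presses on something with over 40 N, if the wrist force passes 120 N, or if a joint passes its speed limit or range.

### The arm

A 6-joint arm with a two-finger parallel gripper is mounted at the origin on the work surface. World frame = base frame: x ahead of the robot, y to its left, z up, the work surface at z = 0. Lengths are in mm, angles in rad, forces in N, time in s.
With the tool pointing down it reaches from about 350 to 875 mm from the base axis. Payload 4.2 kg.
Tool frame: the origin (TCP) lies at the centre of the arm's flange, where the gripper is bolted on; the fingertips stand 173 mm ahead of it and the grasp point (between the pads) lies 155 mm ahead of it; z points along the fingers, y is the direction in which the jaws open and shut (so a half turn about z gives the same grasp; the last joint's range is limited). The gripper opens to 85 mm and grips with 20 to 120 N. Pads are 22 mm wide; open, the fingers measure 114 mm over their backs; the gripper's body (76 mm by 85 mm) begins 54 mm behind the grasp point. The pads swing forward as they close: fully open they stand 13 mm farther back than shut.
Start: joints at [-1.066, 0.385, 0.008, 0, -1.194, -0.259], TCP at [152.1, -606.189, 404.712] pointing down, gripper open.
Joint ranges: [-3.14, 3.14], [-1.21, 2.06], [-1.07, 1.41], [-3.16, 2.05], [-2.99, -0.16], [-3.1, 3.1]. Speed limits (rad/s): [2.79, 2.79, 3.14, 3.14, 3.14, 3.14].

### API

Orientations are given as a unit quaternion [w, x, y, z].
In Python, from station import * gives the robot as it stands.
- The arm moves only by the tool arm_command, never from a script. Its argument "increments" is a list of rows, each a list of 5 numbers: the closure, from 0 (fully open) to 1 (shut), then the shift along the tool's x, y, z in cm, then the turn about the tool's z in degrees. A call has 1 to 10 rows; each row shifts and turns the commanded pose from where the row before left it, along the tool's axes as they then stand; what a row does not reach is not made up. A row lasts 1/8 s, in which the tool goes at most 62.5 mm and 10.7 degrees, less where a joint would pass 70% of its speed; a pose out of reach is approached as far as the arm can. A call is refused whole if a number of a shift passes 6.25 or a number of a turn 10.7, either way. A call with a gripper value outside its range is refused whole. The fingers move at their own pace and stop on an object; "newtons" is the grip in N (left out, the last holds). Time passes only in rows, so rows that do not move let the fingers close. It gives the time, the measured TCP pose, the force and the opening at its end, in the units of the state.
- sense(): the state, without advancing time (a new reading comes with each control period).
- read_camera(name): name is "side" or "top" or "wrist"; returns the picture (400x640x3 uint8, red, green, blue); there is no depth.
- get_calibration(name): a dict with "fov_y" (degrees; the focal length in pixels is half the picture's height over the tangent of half this angle, whatever the lens; pixels are square), "cx", "cy" (the principal point, pixels), "world_from_camera" (4x4, takes a point from camera to world coordinates); the wrist camera has in their place "mount" (4x4, takes a point from camera to tool coordinates, whose origin is the TCP and whose axes are the flange's). Camera axes: x right, y down, z forward; pixel columns grow to the right and rows downward; lengths in mm; the calibration is good to about 2 mm. The wrist camera is an equidistant fisheye: a pixel r from the principal point sees the ray r / f radians off the axis. A picture is of the moment at which its call begins: read the wrist's pose just before it. get_calibration takes no time and is no camera call.
- close_job(): hands the job in, once; it reports no verdict.
Trained networks look in the newest picture that a camera, given by its name, has taken for a name from the list of things; names that differ only in an ending like _2 or _b are one class to them, and where a whole thing is asked for, a point or a joint stands for the part that bears it (a point fixed in the world has none). Each returns a list of dicts, best first, with "score" (0 to 1); they miss things now and then, are a little off and sometimes report something else, mostly with a low value. They report only what shows in the picture. A call takes as long as a camera call.
- find_in(thing, camera): "bbox" ([left, top, right, bottom] in pixels, round what is visible of it).
The state is a dict: "time": time; "q": joint angles; "qd": joint speeds; "joint_torque": joint torques, N m; "eef_pos": TCP position; "eef_rot": TCP orientation; "contact_force": force on the tool from outside, world axes, zero at the start; "wrist_torque": the same for the moment, N m; "gripper_width": opening from 0.0 (shut) to 1.0 (fully open).
Only numpy, scipy, OpenCV 4.12 (cv2) and the standard library are available. Lean on these libraries where they do the work, as an engineer would, in place of code of your own. Each camera call takes 0.05 s, during which the arm holds its last target. There are 200 camera calls.

## Working session

There is one attempt and no reset: what is moved stays moved. The work goes in short steps, Python scripts to look and compute and a tool call to move; the robot and the scene stay as the last step left them, time stands still between calls to the robot, and variables do not carry over. Pictures are saved under pics/ and viewed, about 12 in all and at most 16, crops included, and the job is handed in when it is done.

Besides the shell and the picture viewer there is one more tool, called after "Emit:" as a command line: name --pt "numbers of a row" for each row, then --argument value for the rest. arm_command: Moves the arm, as the interface text tells. Its arguments: {"type":"object","properties":{"increments":{"type":"array","items":{"type":"array","items":{"type":"number"}}},"newtons":{"type":"number"}},"required":["increments"]}

```bash
ls; mkdir -p pics; python3 - <<'E'
from station import *
import cv2
s=sense(); print({k:s[k] for k in('time','eef_pos','eef_rot','gripper_width','contact_force')})
for n in('top','side'):
    im=read_camera(n); cv2.imwrite(f'pics/{n}0.png',im[:,:,::-1])
    c=get_calibration(n); print(n,c)
    for t in('ball_center','onion_center','teardrop_center','gourd_center','rack','tray','wax','jacks','paddle'):
        print(t,[(d['bbox'],round(d['score'],2)) for d in find_in(t,n)][:2])
print(get_calibration('wrist'))
E
```

```text
pics
{'time': 0.0, 'eef_pos': array([ 152.04665722, -605.99472238,  403.62322832]), 'eef_rot': array([-1.72026971e-04, -1.22477892e-01,  9.92470641e-01,  1.07812552e-03]), 'gripper_width': 0.9978248372920542, 'contact_force': array([-0.5266138 , -0.07493603, -0.1832097 ])}
top {'fov_y': 50.819666703127304, 'cx': 318.95510404220875, 'cy': 195.1431005052563, 'world_from_camera': array([[ 1.18625215e-02, -9.96387851e-01,  8.40864514e-02,
         3.54820281e+02],
       [-9.99828628e-01, -1.06240650e-02,  1.51605802e-02,
        -5.81554883e+00],
       [-1.42124780e-02, -8.42518841e-02, -9.96343126e-01,
         1.37538377e+03],
       [ 0.00000000e+00,  0.00000000e+00,  0.00000000e+00,
         1.00000000e+00]])}
ball_center [([281.7, 132.8, 302.2, 151.3], 0.49)]
onion_center [([253.7, 130.5, 277.0, 154.0], 0.66), ([281.5, 131.5, 306.5, 157.6], 0.32)]
teardrop_center [([345.2, 135.1, 360.6, 158.1], 0.61), ([246.5, 182.2, 368.6, 216.8], 0.48)]
gourd_center [([313.8, 135.0, 327.7, 153.8], 0.67)]
rack [([246.3, 181.6, 368.6, 215.5], 0.55)]
tray [([244.6, 128.6, 371.5, 167.8], 0.79)]
wax 
[... 926 characters left out ...]
2.0], 0.37)]
rack [([256.2, 180.5, 364.1, 285.0], 0.6)]
tray [([191.1, 182.9, 314.9, 255.7], 0.59)]
wax [([395.9, 191.1, 426.9, 209.0], 0.94)]
jacks [([322.0, 152.1, 411.6, 176.4], 0.56)]
paddle [([128.5, 260.3, 250.4, 322.2], 0.88), ([258.7, 194.5, 288.0, 214.9], 0.5)]
{'fov_y': 65.70646984690485, 'cx': 319.6749117588981, 'cy': 202.0859824382444, 'mount': array([[ 4.92138420e-05, -9.56711156e-01, -2.91039107e-01,
         7.47944596e+01],
       [ 9.99999463e-01, -2.54304555e-04,  1.00505332e-03,
         6.33192143e-01],
       [-1.03555829e-03, -2.91039000e-01,  9.56710629e-01,
         3.09178013e+01],
       [ 0.00000000e+00,  0.00000000e+00,  0.00000000e+00,
         1.00000000e+00]])}
```

```bash
python3 - <<'E'
import cv2
im=cv2.imread('pics/top0.png'); a=cv2.resize(im[110:270,180:460],None,fx=2.8,fy=2.8,interpolation=2)[:440]
cv2.imwrite('pics/topc.png',a)
im=cv2.imread('pics/side0.png'); a=cv2.resize(im[120:300,170:420],None,fx=3.2,fy=3.2,interpolation=2)
cv2.imwrite('pics/sidec.png',a)
E
```

```text
(no output)
```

View pics/topc.png

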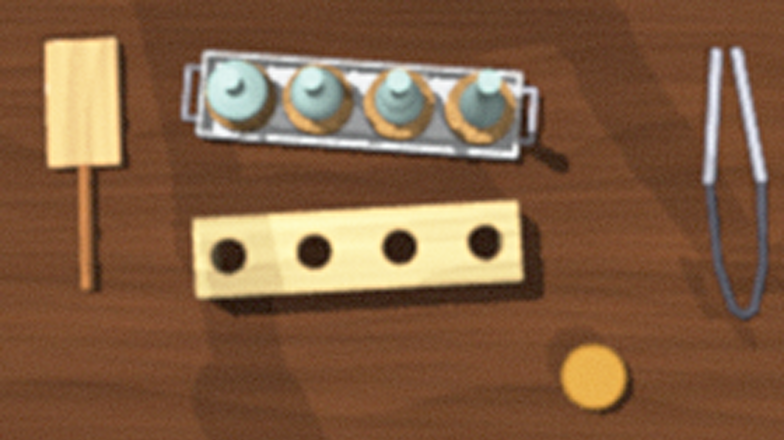

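View pics/sidec.png

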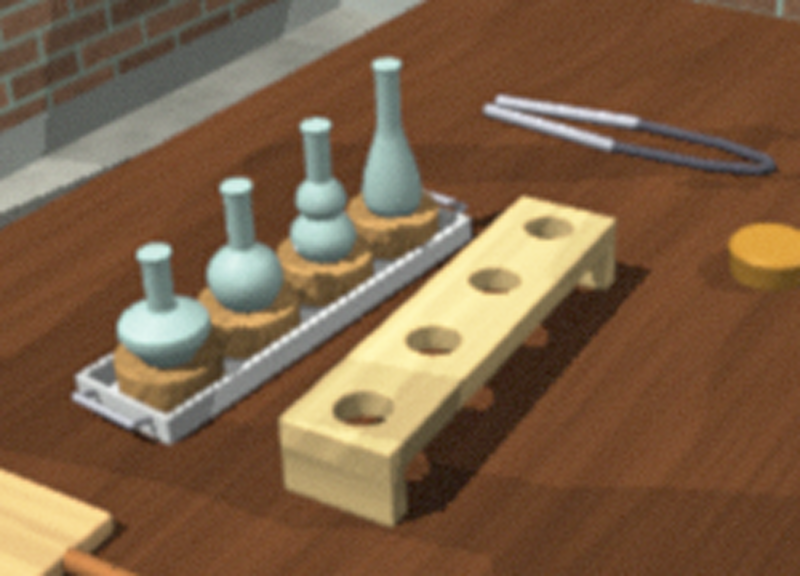

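The pieces stand onion, ball, gourd, teardrop from left to right, with their lips at top-crop (233,84), (314,80), (400,80) and (489,80). The rack is nearer to the robot, with holes at (229,255), (314,250), (400,246) and (485,241).

```bash
cat > h.py <<'E'
from station import *
import numpy as np, cv2
from scipy.spatial.transform import Rotation as R
def ray(n,uv,s=None):
    c=get_calibration(n); f=200/np.tan(np.radians(c['fov_y']/2)); p=(np.array(uv)-[c['cx'],c['cy']])
    if n!='wrist':
        T=c['world_from_camera']; d=np.r_[p/f,1]
    else:
        r=np.hypot(*p); th=r/f; d=np.r_[p/r*np.sin(th),np.cos(th)]
        P=np.eye(4); P[:3,:3]=R.from_quat(np.roll(s['eef_rot'],-1)).as_matrix(); P[:3,3]=s['eef_pos']; T=P@c['mount']
    return T[:3,3],T[:3,:3]@d
def at(n,uv,z,s=None):
    o,d=ray(n,uv,s); return (o+d*(z-o[2])/d[2])[:2]
names=['onion','ball','gourd','teardrop']; lip=[124.5,140,154.5,174.5]; half=[55,62.5,70,80]
def delta(xy,z,s=None):
    "shift in tool axes (cm) of the TCP to world x,y,z"
    s=s or sense(); M=R.from_quat(np.roll(s['eef_rot'],-1)).as_matrix()
    return np.round(M.T@(np.r_[xy,z]-s['eef_pos'])/10,2)
def yaw(s=None):
    s=s or sense(); M=R.from_quat(np.roll(s['eef_rot'],-1)).as_matrix()
    return np.degrees(np.arctan2(M[1,1],M[0,1])), np.degrees(np.arccos(-M[2,2]))
E
python3 - <<'E'
from h import *
T=[(233,84),(314,80),(400,80),(489,80)];S=[(154,252),(236,187),(315,126),(387,66)]
H=[(229,255),(314,250),(400,246),(485,241)];HS=[(363,409),(433,341),(495,281),(549,228)]
t=lambda p:np.array(p)/2.8+[180,110]
q=lambda p:np.array(p)/3.2+[170,120]
for i in range(4): print(names[i],at('top',t(T[i]),lip[i]).round(1),at('side',q(S[i]),lip[i]).round(1))
A=[]
for i in range(4):
    a,b=at('top',t(H[i]),60),at('side',q(HS[i]),60); A.append((a+b)/2); print('hole',a.round(1),b.round(1))
print(yaw())
E
```

```text
onion [625.8 183.6] [631.1 192.2]
ball [627.5  94.9] [626.1 105. ]
gourd [625.1   3.3] [621.6  11.5]
teardrop [621.5 -88.8] [614.9 -80.1]
hole [445.3 193.4] [443.5 197.9]
hole [451.9  98.1] [449.4 103.1]
hole [457.4   1.9] [455.1   7.4]
hole [464.1 -93.1] [461.5 -88.2]
(np.float64(104.08140781147317), np.float64(0.0016608888650717097))
```

Emit:
arm_command --pt "0 0 0 0 -10.7" --pt "0 0 0 0 -10.7" --pt "0 0 0 0 -10.7" --pt "0 0 0 0 -10.7" --pt "0 0 0 0 -10.7" --pt "0 0 0 0 -10.7" --pt "0 0 0 0 -10.7" --pt "0 0 0 0 -1" --pt "0 0 0 0 0" --newtons 25

```text
time: 2.12
eef_pos: [152.1, -606.2, 404.7]
eef_rot: [-0.0, -0.706, 0.708, -0.0]
contact_force: [0.3, 0.4, -0.1]
gripper_width: 0.999
```

Emit:
arm_command --pt "0 -4.5 -2.8 -0.4 0" --pt "0 -4.5 -2.8 -0.4 0" --pt "0 -4.5 -2.8 -0.4 0" --pt "0 -4.5 -2.8 -0.4 0" --pt "0 -4.5 -2.8 -0.4 0" --pt "0 -4.5 -2.8 -0.4 0" --pt "0 -4.5 -2.8 -0.4 0" --pt "0 -4.5 -2.8 -0.4 0" --pt "0 -4.5 -2.8 -0.4 0" --pt "0 -4.5 -2.8 -0.4 0"

```text
time: 3.38
eef_pos: [432.7, -154.6, 445.3]
eef_rot: [0.0, -0.706, 0.708, -0.0]
contact_force: [0.5, -0.3, -0.5]
gripper_width: 1.004
```

Emit:
arm_command --pt "0 -4.5 -2.8 -0.4 0" --pt "0 -4.5 -2.8 -0.4 0" --pt "0 -4.5 -2.8 -0.4 0" --pt "0 -4.5 -2.8 -0.4 0" --pt "0 0 0 0 0" --pt "0 0 0 0 0"

```text
time: 4.12
eef_pos: [544.1, 23.7, 460.4]
eef_rot: [-0.0, -0.707, 0.707, 0.0]
contact_force: [0.1, 0.9, 0.2]
gripper_width: 1.002
```

```bash
python3 - <<'E'
from h import *
s=sense(); im=read_camera('wrist'); print(s['eef_pos'],yaw(s))
cv2.imwrite('pics/w1.png',cv2.resize(im[:,:,::-1],(800,500),interpolation=cv2.INTER_CUBIC))
cv2.imwrite('pics/w1raw.png',im[:,:,::-1])
np.save('w1.npy',np.r_[s['eef_pos'],s['eef_rot']])
E
```

```text
[544.10660928  23.70812086 460.43740852] (np.float64(179.93842039939202), np.float64(0.05125713716566485))
```

View pics/w1.png

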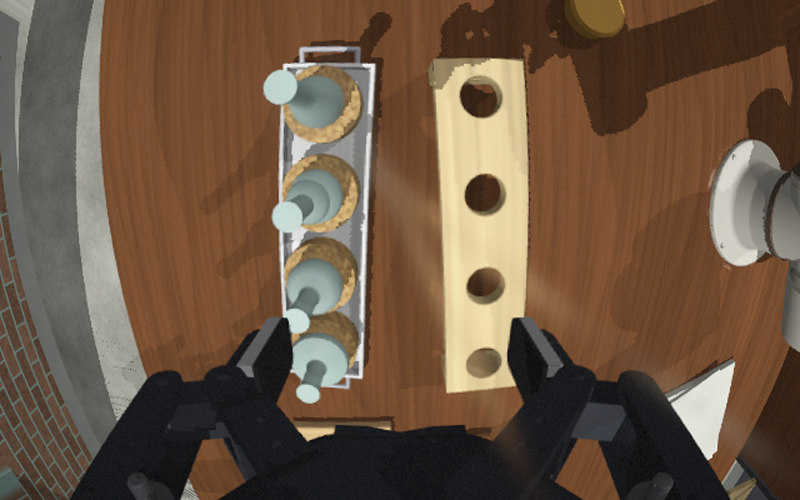

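The wrist view shows all four lips (800x500 px), from teardrop to onion: (280,87), (288,216), (298,321), (308,394). The four rack holes are at (482,97), (485,194), (487,286) and (484,363).

```bash
python3 - <<'E'
from h import *
v=np.load('w1.npy'); s=dict(eef_pos=v[:3],eef_rot=v[3:])
L=[(308,394),(298,321),(288,216),(280,87)];H=[(484,363),(487,286),(485,194),(482,97)]
for i in range(4): print(names[i],at('wrist',np.array(L[i])*.8,lip[i],s).round(1))
P=np.array([at('wrist',np.array(H[i])*.8,60,s) for i in range(4)]);print(P.round(1), np.diff(P,axis=0).round(1))
T=np.array([[445.3,193.4],[451.9,98.1],[457.4,1.9],[464.1,-93.1]]);S=np.array([[443.5,197.9],[449.4,103.1],[455.1,7.4],[461.5,-88.2]])
E
```

```text
onion [634.6 190.5]
ball [630.1  99.4]
gourd [626.    5.3]
teardrop [622.4 -87.4]
[[446.2 195.3]
 [451.6  99.3]
 [459.5   3. ]
 [464.7 -91.5]] [[  5.3 -96. ]
 [  7.9 -96.4]
 [  5.2 -94.4]]
```

Emit:
arm_command --pt "0 -3.34 -1.76 2.4 0" --pt "0 -3.33 -1.76 2.4 0" --pt "0 -3.33 -1.76 2.4 0" --pt "0 -3.33 -1.76 2.4 0" --pt "0 -3.33 -1.76 2.4 0" --pt "0 0 0 0 0" --pt "0 0 0 0 0"

```text
time: 5.05
eef_pos: [632.2, 189.1, 341.3]
eef_rot: [0.0, -0.707, 0.708, -0.0]
contact_force: [-0.1, -0.0, 0.1]
gripper_width: 1.002
```

```bash
python3 - <<'E'
from h import *
s=sense(); im=read_camera('wrist'); print(s['eef_pos'],yaw(s))
cv2.imwrite('pics/w2.png',cv2.resize(im[:,:,::-1],(800,500),interpolation=cv2.INTER_CUBIC))
np.save('w2.npy',np.r_[s['eef_pos'],s['eef_rot']])
E
```

```text
[632.23748684 189.09596378 341.27067036] (np.float64(179.905258146983), np.float64(0.02013183010304738))
```

View pics/w2.png

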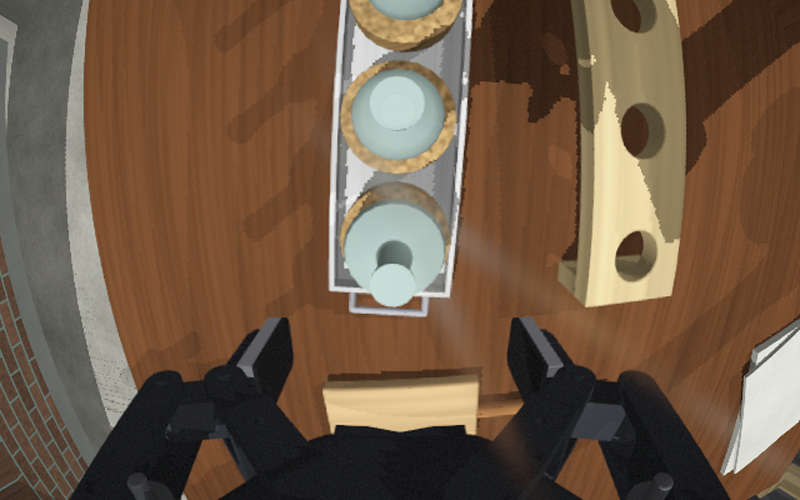

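The onion's lip is at (394,285), the ball's lip at (397,103), and the two nearest holes at (635,257) and (642,131).

```bash
python3 - <<'E'
from h import *
v=np.load('w2.npy'); s=dict(eef_pos=v[:3],eef_rot=v[3:])
for p,z in [((394,285),124.5),((397,103),140),((635,257),60),((642,131),60)]: print(at('wrist',np.array(p)*.8,z,s).round(1))
E
```

```text
[634.4 189.5]
[632.5  99.9]
[448.6 195.6]
[454.5  99.3]
```

Emit:
arm_command --pt "0 -0.05 -0.13 2.9 0" --pt "0 0 0 2.9 0" --pt "0 0 0 2.8 0" --pt "0 0 0 0 0" --pt "0.6 0 0 0 0" --pt "0.6 0 0 0 0" --pt "0.6 0 0 0 0" --pt "0.6 0 0 0 0"

```text
time: 6.1
eef_pos: [634.9, 191.0, 258.4]
eef_rot: [-0.003, 0.707, -0.707, 0.002]
contact_force: [-2.1, -2.0, 16.1]
gripper_width: 0.415
```

Emit:
arm_command --pt "0.7 0 0 0 0" --pt "0.75 0 0 0 0" --pt "1 0 0 0 0" --pt "1 0 0 0 0" --pt "1 0 0 0 0" --pt "1 0 0 0 0" --pt "1 0 0 0 0"

```text
time: 6.98
eef_pos: [634.9, 191.1, 260.7]
eef_rot: [-0.003, 0.708, -0.706, 0.002]
contact_force: [-3.2, -1.7, 15.4]
gripper_width: 0.357
```

```bash
python3 - <<'E'
from h import *
s=sense(); im=read_camera('wrist'); print(s['eef_pos'],s['gripper_width'],s['contact_force'],yaw(s))
a=im[:,:,::-1]; b=read_camera('side')[:,:,::-1][120:300,170:420]
cv2.imwrite('pics/g1.png',np.hstack([cv2.resize(a[150:400,160:480],(480,375)),cv2.resize(b,(320,375))]))
E
```

```text
[634.91618978 191.11037056 260.66812385] 0.35732361038971405 [-3.20715795 -1.6638367  15.36117251] (np.float64(-179.8975593679349), np.float64(0.4628878548393423))
```

View pics/g1.png

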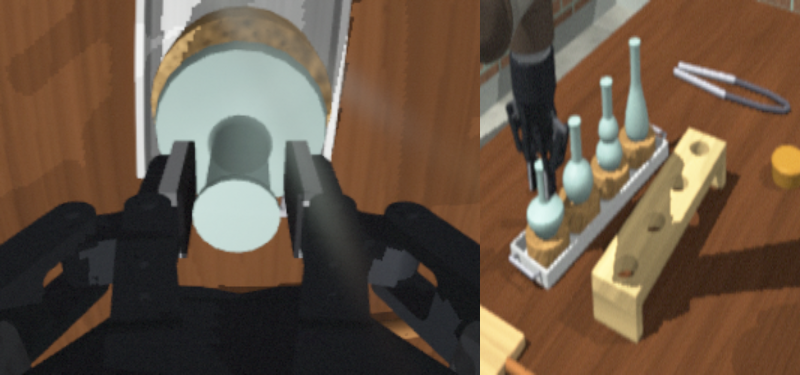

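The side view shows the onion still upright. The fingers have stopped at 0.36 and push up with 15 N, so the tips rest on the shoulder of the belly. I'll open slightly, rise, and close higher on the neck.

Emit:
arm_command --pt "0.5 0 0 0 0" --pt "0.5 0 0 -0.6 0" --pt "0.5 0 0 -0.5 0" --pt "0.5 0 0 0 0"

```text
time: 7.58
eef_pos: [633.7, 190.8, 265.9]
eef_rot: [0.0, -0.707, 0.707, -0.0]
contact_force: [-0.0, 0.3, -0.1]
gripper_width: 0.5
```

Emit:
arm_command --pt "0.65 0 0 0 0" --pt "0.7 0 0 0 0" --pt "0.75 0 0 0 0" --pt "1 0 0 0 0" --pt "1 0 0 0 0" --pt "1 0 0 0 0"

```text
time: 8.32
eef_pos: [634.2, 190.9, 266.3]
eef_rot: [0.001, -0.707, 0.707, -0.001]
contact_force: [3.4, -0.6, 1.2]
gripper_width: 0.226
```

Emit:
arm_command --pt "1 0 0 -1 0" --pt "1 0 0 -2 0" --pt "1 0 0 -3 0" --pt "1 0 0 -3 0" --pt "1 -0.2 3 0 0" --pt "1 -0.2 4.5 0 0" --pt "1 -0.1 4.5 0 0" --pt "1 0 4.5 0 0" --pt "1 0 2.24 0 0" --pt "1 0 0 0 0" --newtons 30

```text
time: 9.57
eef_pos: [444.0, 195.1, 355.6]
eef_rot: [0.002, 0.707, -0.707, -0.001]
contact_force: [-0.2, -0.3, -1.8]
gripper_width: 0.22
```

```bash
python3 - <<'E'
from h import *
s=sense(); im=read_camera('wrist'); print(s['eef_pos'],s['gripper_width'],s['contact_force'],yaw(s))
a=im[:,:,::-1]; b=read_camera('side')[:,:,::-1][120:300,170:420]
cv2.imwrite('pics/g2.png',np.hstack([cv2.resize(a[100:400,160:480],(400,375)),cv2.resize(b,(400,375))]))
E
```

```text
[444.00250566 195.1020641  355.57909226] 0.22030147675572628 [-0.23323082 -0.29526181 -1.76077565] (np.float64(-179.95400187193434), np.float64(0.2076545152185583))
```

View pics/g2.png

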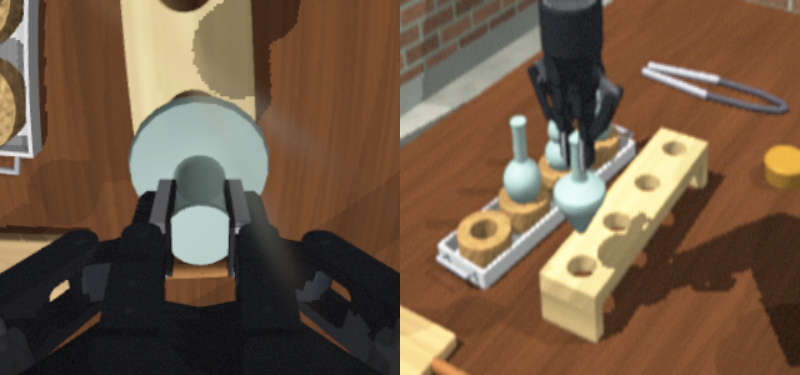

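Emit:
arm_command --pt "1 0 0 1.5 0" --pt "1 0 0 1.5 0" --pt "1 0 0 1.5 0" --pt "1 0 0 0.8 0" --pt "1 0 0 0.4 0" --pt "1 0 0 0.4 0" --pt "1 0 0 0.3 0" --pt "1 0 0 0 0" --pt "1 0 0 0 0"

```text
time: 10.8
eef_pos: [446.3, 195.9, 292.0]
eef_rot: [0.0, -0.707, 0.707, -0.0]
contact_force: [0.2, 0.3, -1.2]
gripper_width: 0.222
```

Emit:
arm_command --pt "1 0 0 0.15 0" --pt "1 0 0 0.1 0" --pt "1 0 0 0 0"

```text
time: 11.18
eef_pos: [446.4, 195.9, 289.3]
eef_rot: [0.0, -0.707, 0.707, -0.0]
contact_force: [0.6, -0.1, -1.4]
gripper_width: 0.222
```

Emit:
arm_command --pt "1 0 0 0.1 0" --pt "1 0 0 0.1 0" --pt "1 0 0 0 0"

```text
time: 11.55
eef_pos: [446.6, 196.0, 288.3]
eef_rot: [-0.001, 0.707, -0.707, 0.0]
contact_force: [-0.1, -1.1, 4.3]
gripper_width: 0.224
```

Emit:
arm_command --pt "0.7 0 0 0 0" --pt "0.6 0 0 0 0" --pt "0.4 0 0 0 0" --pt "0 0 0 0 0" --pt "0 0 0 0 0" --pt "0 0 0 -2 0" --pt "0 0 0 -4 0" --pt "0 0 0 -5.2 0" --pt "0 0 0 0 0" --pt "0 0 0 0 0"

```text
time: 12.8
eef_pos: [445.9, 195.6, 398.9]
eef_rot: [-0.0, -0.707, 0.707, 0.0]
contact_force: [0.1, 0.1, 0.2]
gripper_width: 1.001
```

Emit:
arm_command --pt "0 2 -3.7 0 0" --pt "0 2 -3.7 0 0" --pt "0 2 -3.7 0 0" --pt "0 2 -3.7 0 0" --pt "0 1.63 -3.65 0 0" --pt "0 0 0 0 0" --pt "0 0 0 0 0"

```text
time: 13.68
eef_pos: [630.3, 99.5, 397.3]
eef_rot: [-0.002, -0.707, 0.707, 0.001]
contact_force: [-0.4, 0.9, -0.4]
gripper_width: 0.999
```

```bash
python3 - <<'E'
from h import *
s=sense(); im=read_camera('wrist'); print(s['eef_pos'],s['gripper_width'],s['contact_force'],yaw(s))
np.save('w3.npy',np.r_[s['eef_pos'],s['eef_rot']])
a=im[:,:,::-1]; cv2.imwrite('pics/w3.png',cv2.resize(a,(800,500),interpolation=2))
cv2.imwrite('pics/s3.png',read_camera('side')[:,:,::-1])
E
```

```text
[630.34861065  99.47997636 397.31859683] 0.998850877247448 [-0.35077168  0.91292547 -0.42004136] (np.float64(179.96175385505774), np.float64(0.2118739124171979))
```

View pics/w3.png

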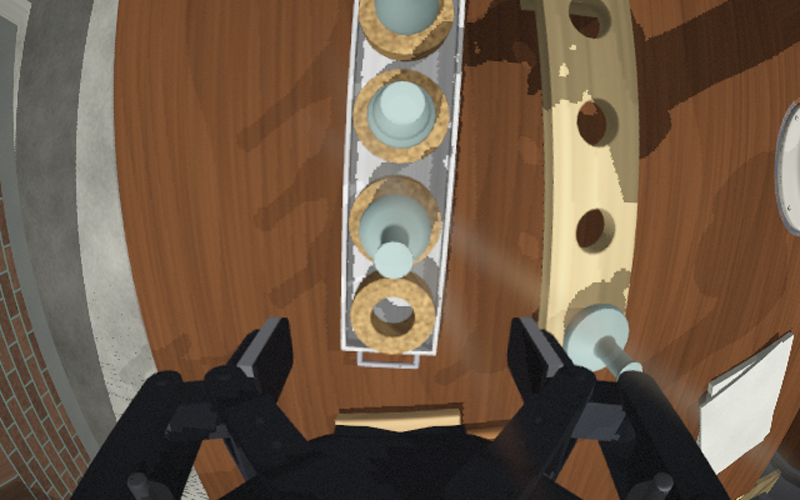

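The onion stands upright in the leftmost hole. The ball's lip is at (393,260), the gourd's at (404,102), and the next holes at (596,230) and (598,123).

```bash
python3 - <<'E'
from h import *
v=np.load('w3.npy'); s=dict(eef_pos=v[:3],eef_rot=v[3:])
for p,z in [((393,260),140),((404,102),154.5),((596,230),60),((598,123),60)]: print(at('wrist',np.array(p)*.8,z,s).round(1))
E
```

```text
[632.7  99.4]
[626.3   5.8]
[453.1  98.2]
[459.3   3.9]
```

Emit:
arm_command --pt "0 0 -0.08 3 0" --pt "0 0 0 3.5 0" --pt "0 0 0 3.5 0" --pt "0 0 0 1.9 0" --pt "0.5 0 0 0 0" --pt "0.5 0 0 0 0" --pt "0.5 0 0 0 0" --pt "0.6 0 0 0 0" --pt "0.65 0 0 0 0" --newtons 25

```text
time: 14.9
eef_pos: [631.5, 99.4, 280.7]
eef_rot: [0.0, -0.707, 0.707, -0.0]
contact_force: [0.4, 0.4, -0.5]
gripper_width: 0.351
```

Emit:
arm_command --pt "0.7 0 0 0 0" --pt "0.74 0 0 0 0" --pt "1 0 0 0 0" --pt "1 0 0 0 0" --pt "1 0 0 0 0" --pt "1 0 0 0 0"

```text
time: 15.65
eef_pos: [631.9, 99.5, 280.6]
eef_rot: [0.001, -0.707, 0.707, -0.0]
contact_force: [2.8, 0.5, 0.6]
gripper_width: 0.225
```

Emit:
arm_command --pt "1 0 0 -1 0" --pt "1 0 0 -2 0" --pt "1 0 0 -3 0" --pt "1 0 0 -3 0" --pt "1 0 3 0 0" --pt "1 0.05 4.5 0 0" --pt "1 0 4.5 0 0" --pt "1 0 4 0 0" --pt "1 0 1.85 0 0" --pt "1 0 0 0 0" --newtons 30

```text
time: 16.9
eef_pos: [451.1, 98.6, 370.3]
eef_rot: [0.001, 0.707, -0.707, -0.001]
contact_force: [-0.1, 0.9, -1.1]
gripper_width: 0.225
```

Emit:
arm_command --pt "1 0 0 0 0" --pt "1 0 0 1.5 0" --pt "1 0 0 1.5 0" --pt "1 0 0 1.5 0" --pt "1 0 0 0.8 0" --pt "1 0 0 0.4 0" --pt "1 0 0 0.4 0" --pt "1 0 0 0.2 0" --pt "1 0 0 0 0" --pt "1 0 0 0 0"

```text
time: 18.15
eef_pos: [453.1, 99.1, 307.5]
eef_rot: [0.0, -0.707, 0.707, -0.0]
contact_force: [-0.2, 0.7, -2.0]
gripper_width: 0.224
```

Emit:
arm_command --pt "1 0 0 0.2 0" --pt "1 0 0 0.1 0" --pt "1 0 0 0.1 0" --pt "1 0 0 0 0"

```text
time: 18.65
eef_pos: [453.1, 99.1, 303.3]
eef_rot: [0.0, -0.707, 0.707, -0.0]
contact_force: [0.9, -1.2, -1.7]
gripper_width: 0.223
```

Emit:
arm_command --pt "1 0 0 0.1 0" --pt "1 0 0 0 0"

```text
time: 18.9
eef_pos: [453.2, 99.1, 302.7]
eef_rot: [0.0, -0.707, 0.707, -0.0]
contact_force: [-0.1, -1.4, 2.2]
gripper_width: 0.228
```

Emit:
arm_command --pt "0.7 0 0 0 0" --pt "0.6 0 0 0 0" --pt "0.4 0 0 0 0" --pt "0 0 0 0 0" --pt "0 0 0 0 0" --pt "0 0 0 -2 0" --pt "0 0 0 -4 0" --pt "0 0 0 -4.8 0" --pt "0 0 0 0 0" --pt "0 0 0 0 0"

```text
time: 20.15
eef_pos: [452.6, 98.8, 409.7]
eef_rot: [-0.0, -0.707, 0.707, 0.0]
contact_force: [-0.3, 0.7, 0.2]
gripper_width: 0.999
```

Emit:
arm_command --pt "0 2 -3.5 0 0" --pt "0 2 -3.5 0 0" --pt "0 2 -3.5 0 0" --pt "0 2 -3.5 0 0" --pt "0 1.35 -3.4 0 0" --pt "0 0 0 0 0" --pt "0 0 0 0 0"

```text
time: 21.02
eef_pos: [626.6, 5.5, 408.4]
eef_rot: [-0.001, -0.707, 0.707, 0.001]
contact_force: [-0.5, 0.1, -0.6]
gripper_width: 1.003
```

```bash
python3 - <<'E'
from h import *
s=sense(); im=read_camera('wrist'); print(s['eef_pos'],s['gripper_width'],s['contact_force'],yaw(s))
np.save('w4.npy',np.r_[s['eef_pos'],s['eef_rot']])
a=im[:,:,::-1]; cv2.imwrite('pics/w4.png',cv2.resize(a,(800,500),interpolation=2))
E
```

```text
[626.64228091   5.49894537 408.35093597] 1.0034083422980171 [-0.49859553  0.11842724 -0.60622632] (np.float64(179.96484651462086), np.float64(0.20959620279013758))
```

View pics/w4.png

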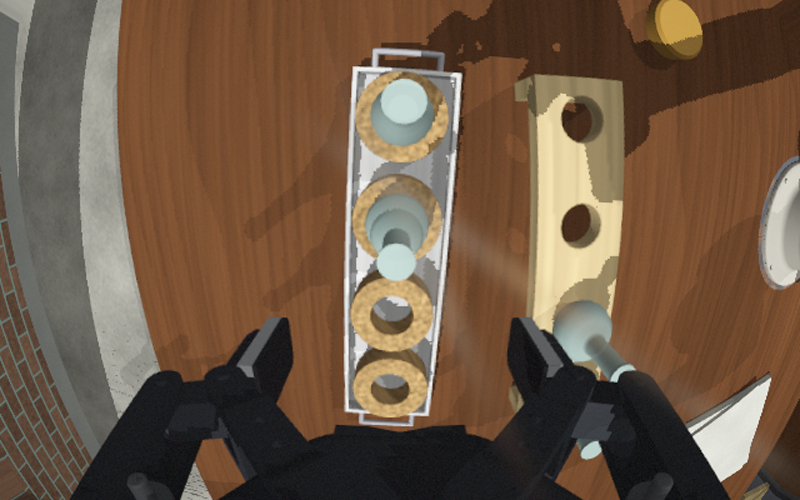

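The onion and ball are in the rack. The gourd's lip is at (396,262), the teardrop's at (404,102), and the remaining holes at (579,226) and (579,119).

```bash
python3 - <<'E'
from h import *
v=np.load('w4.npy'); s=dict(eef_pos=v[:3],eef_rot=v[3:])
for p,z in [((396,262),154.5),((404,102),174.5),((579,226),60),((579,119),60)]: print(at('wrist',np.array(p)*.8,z,s).round(1))
E
```

```text
[627.1   5.7]
[622.7 -87.2]
[461.8   3.5]
[469.1 -92.3]
```

Emit:
arm_command --pt "0 0 0 3 0" --pt "0 0 0 3.5 0" --pt "0 0 0 3.2 0" --pt "0 0 0 1.8 0" --pt "0.5 0 0 0 0" --pt "0.5 0 0 0 0" --pt "0.5 0 0 0 0" --pt "0.6 0 0 0 0" --pt "0.65 0 0 0 0" --newtons 25

```text
time: 22.2
eef_pos: [627.0, 5.5, 295.6]
eef_rot: [0.0, -0.707, 0.707, -0.0]
contact_force: [0.4, -0.6, 0.1]
gripper_width: 0.347
```

Emit:
arm_command --pt "0.7 0 0 0 0" --pt "0.74 0 0 0 0" --pt "1 0 0 0 0" --pt "1 0 0 0 0" --pt "1 0 0 0 0" --pt "1 0 0 0 0"

```text
time: 22.95
eef_pos: [627.2, 5.5, 295.3]
eef_rot: [0.0, -0.707, 0.707, -0.0]
contact_force: [0.3, -0.6, 0.1]
gripper_width: 0.224
```

Emit:
arm_command --pt "1 0 0 -1 0" --pt "1 0 0 -2 0" --pt "1 0 0 -3 0" --pt "1 0 0 -3 0" --pt "1 0.1 3 0 0" --pt "1 0.1 4 0 0" --pt "1 0 4 0 0" --pt "1 0 4 0 0" --pt "1 0 1.75 0 0" --pt "1 0 0 0 0" --newtons 30

```text
time: 24.2
eef_pos: [458.6, 3.4, 385.9]
eef_rot: [-0.0, 0.707, -0.707, 0.0]
contact_force: [0.6, 0.6, -1.6]
gripper_width: 0.225
```

Emit:
arm_command --pt "1 0 0 0 0" --pt "1 0 0 1.5 0" --pt "1 0 0 1.5 0" --pt "1 0 0 1.5 0" --pt "1 0 0 0.8 0" --pt "1 0 0 0.4 0" --pt "1 0 0 0.4 0" --pt "1 0 0 0.2 0" --pt "1 0 0 0 0" --pt "1 0 0 0 0"

```text
time: 25.45
eef_pos: [459.5, 3.5, 322.5]
eef_rot: [0.0, -0.707, 0.707, -0.0]
contact_force: [-0.0, 0.4, -1.6]
gripper_width: 0.223
```

Emit:
arm_command --pt "1 0 0 0.2 0" --pt "1 0 0 0.1 0" --pt "1 0 0 0 0"

```text
time: 25.82
eef_pos: [459.5, 3.5, 319.1]
eef_rot: [-0.0, -0.707, 0.707, 0.0]
contact_force: [-0.2, 0.2, -2.0]
gripper_width: 0.227
```

Emit:
arm_command --pt "1 0 0 0.1 0" --pt "1 0 0 0.05 0" --pt "1 0 0 0 0"

```text
time: 26.2
eef_pos: [459.6, 3.5, 318.0]
eef_rot: [0.0, -0.707, 0.707, -0.0]
contact_force: [-1.2, -0.8, 0.1]
gripper_width: 0.224
```

Emit:
arm_command --pt "1 0 0 0.05 0" --pt "1 0 0 0 0"

```text
time: 26.45
eef_pos: [459.7, 3.5, 317.7]
eef_rot: [0.0, -0.707, 0.707, -0.0]
contact_force: [-0.1, -1.3, 3.4]
gripper_width: 0.227
```

Emit:
arm_command --pt "0.7 0 0 0 0" --pt "0.6 0 0 0 0" --pt "0.4 0 0 0 0" --pt "0 0 0 0 0" --pt "0 0 0 0 0" --pt "0 0 0 -2 0" --pt "0 0 0 -5 0" --pt "0 0 0 -5 0" --pt "0 0 0 0 0" --pt "0 0 0 0 0"

```text
time: 27.7
eef_pos: [459.1, 3.4, 436.8]
eef_rot: [-0.0, -0.707, 0.707, 0.0]
contact_force: [-0.4, 0.6, -0.2]
gripper_width: 1.001
```

Emit:
arm_command --pt "0 2 -3.3 0 0" --pt "0 2 -3.3 0 0" --pt "0 2 -3.3 0 0" --pt "0 2 -3.3 0 0" --pt "0 1.05 -3.15 0 0" --pt "0 0 0 0 0" --pt "0 0 0 0 0"

```text
time: 28.58
eef_pos: [622.6, -86.9, 435.5]
eef_rot: [-0.001, -0.707, 0.707, 0.001]
contact_force: [-0.1, 0.8, 0.2]
gripper_width: 0.999
```

```bash
python3 - <<'E'
from h import *
s=sense(); im=read_camera('wrist'); print(s['eef_pos'],s['gripper_width'],s['contact_force'],yaw(s))
np.save('w5.npy',np.r_[s['eef_pos'],s['eef_rot']])
a=im[:,:,::-1]; cv2.imwrite('pics/w5.png',cv2.resize(a,(800,500),interpolation=2))
E
```

```text
[622.63105091 -86.91908196 435.48257038] 0.9985412262015344 [-0.14580791  0.78067932  0.23877881] (np.float64(179.97798388290306), np.float64(0.20280778243070588))
```

View pics/w5.png

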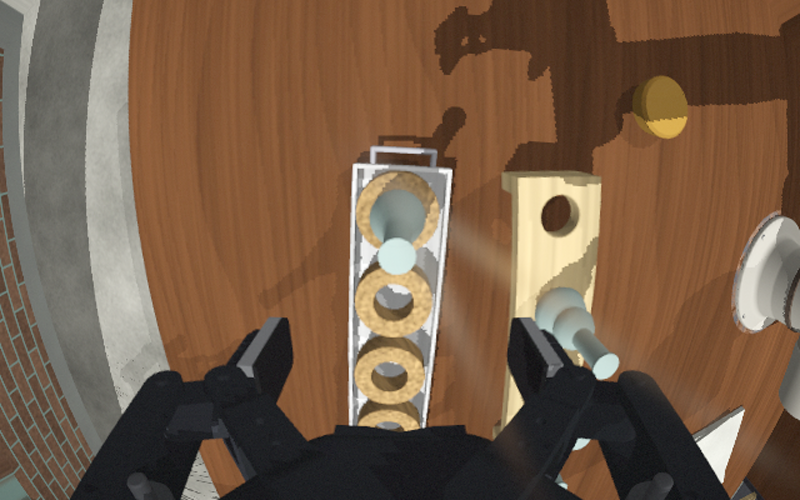

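The teardrop's lip is at (397,256) and the last hole at (560,216). The gourd stands in the third hole.

```bash
python3 - <<'E'
from h import *
v=np.load('w5.npy'); s=dict(eef_pos=v[:3],eef_rot=v[3:])
for p,z in [((397,256),174.5),((560,216),60)]: print(at('wrist',np.array(p)*.8,z,s).round(1))
E
```

```text
[622.5 -88.2]
[466.  -92.1]
```

Emit:
arm_command --pt "0 0 0 3.3 0" --pt "0 0 0 4 0" --pt "0 0 0 3.5 0" --pt "0 0 0 1.7 0" --pt "0.5 0 0 0 0" --pt "0.5 0 0 0 0" --pt "0.5 0 0 0 0" --pt "0.6 0 0 0 0" --pt "0.65 0 0 0 0" --newtons 25

```text
time: 29.75
eef_pos: [623.0, -87.1, 312.6]
eef_rot: [0.0, -0.707, 0.707, -0.0]
contact_force: [0.1, -0.3, 0.1]
gripper_width: 0.347
```

Emit:
arm_command --pt "0.7 0 0 0 0" --pt "0.74 0 0 0 0" --pt "1 0 0 0 0" --pt "1 0 0 0 0" --pt "1 0 0 0 0" --pt "1 0 0 0 0"

```text
time: 30.5
eef_pos: [623.1, -87.0, 312.3]
eef_rot: [0.0, -0.707, 0.707, -0.0]
contact_force: [1.8, 0.6, -0.5]
gripper_width: 0.223
```

Emit:
arm_command --pt "1 0 0 -1 0" --pt "1 0 0 -2 0" --pt "1 0 0 -3 0" --pt "1 0 0 -3 0" --pt "1 0.15 3 0 0" --pt "1 0.15 4 0 0" --pt "1 0.15 4 0 0" --pt "1 0 3 0 0" --pt "1 0 1.7 0 0" --pt "1 0 0 0 0" --newtons 30

```text
time: 31.75
eef_pos: [465.2, -91.5, 402.8]
eef_rot: [0.0, -0.707, 0.707, -0.0]
contact_force: [0.6, 0.4, -1.3]
gripper_width: 0.219
```

Emit:
arm_command --pt "1 0 0 0 0" --pt "1 0 0 1.5 0" --pt "1 0 0 1.5 0" --pt "1 0 0 1.5 0" --pt "1 0 0 0.8 0" --pt "1 0 0 0.4 0" --pt "1 0 0 0.4 0" --pt "1 0 0 0.2 0" --pt "1 0 0 0 0" --pt "1 0 0 0 0"

```text
time: 33.0
eef_pos: [466.0, -91.5, 339.5]
eef_rot: [0.0, -0.707, 0.707, -0.0]
contact_force: [0.0, 0.3, -2.0]
gripper_width: 0.223
```

Emit:
arm_command --pt "1 0 0 0.2 0" --pt "1 0 0 0.1 0" --pt "1 0 0 0 0"

```text
time: 33.38
eef_pos: [465.9, -91.5, 336.1]
eef_rot: [-0.0, -0.707, 0.707, 0.0]
contact_force: [-0.8, -1.0, -1.6]
gripper_width: 0.223
```

Emit:
arm_command --pt "1 0 0 0.1 0" --pt "1 0 0 0 0"

```text
time: 33.62
eef_pos: [466.0, -91.5, 335.3]
eef_rot: [0.0, -0.707, 0.707, -0.0]
contact_force: [1.2, 0.2, -1.5]
gripper_width: 0.224
```

Emit:
arm_command --pt "1 0 0 0.08 0" --pt "1 0 0 0 0"

```text
time: 33.88
eef_pos: [466.1, -91.5, 334.8]
eef_rot: [0.0, -0.707, 0.707, -0.0]
contact_force: [-0.1, 0.0, 2.1]
gripper_width: 0.229
```

Emit:
arm_command --pt "0.7 0 0 0 0" --pt "0.6 0 0 0 0" --pt "0.4 0 0 0 0" --pt "0 0 0 0 0" --pt "0 0 0 0 0" --pt "0 0 0 -2 0" --pt "0 0 0 -5 0" --pt "0 0 0 -5 0" --pt "0 0 0 0 0" --pt "0 0 0 0 0"

```text
time: 35.12
eef_pos: [465.6, -91.4, 453.9]
eef_rot: [-0.0, -0.707, 0.707, 0.0]
contact_force: [-0.5, 0.1, -0.9]
gripper_width: 0.998
```

Emit:
arm_command --pt "0 4 0 0 0" --pt "0 5 0 0 0" --pt "0 5 0 0 0" --pt "0 5 0 0 0" --pt "0 0 0 0 0" --pt "0 0 0 0 0"

```text
time: 35.88
eef_pos: [465.7, -281.5, 452.8]
eef_rot: [-0.001, -0.707, 0.707, 0.001]
contact_force: [0.4, 0.3, -0.1]
gripper_width: 0.997
```

```bash
python3 - <<'E'
from h import *
print(sense()['eef_pos'])
t=read_camera('top')[:,:,::-1]; b=read_camera('side')[:,:,::-1]
cv2.imwrite('pics/f.png',np.hstack([cv2.resize(t[110:270,180:460],(400,229*2),interpolation=2)[:, :],cv2.resize(b[120:300,220:400],(400,458),interpolation=2)]))
E
```

```text
[ 465.74585912 -281.53298116  452.7995445 ]
```

View pics/f.png

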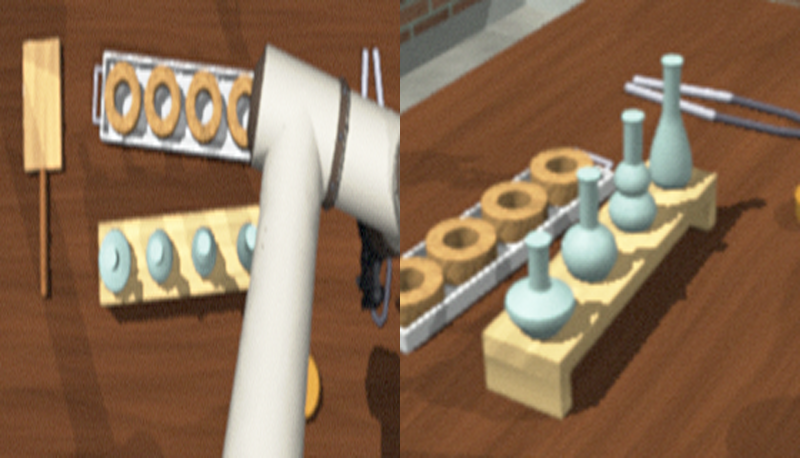

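All four pieces stand upright in the rack, in the order onion, ball, gourd, teardrop, and the tray is empty. The tools lie where they were and the arm is clear.

```bash
python3 -c "
from station import *
print(close_job())"
```

```text
the job is handed in; nothing more can be done
None
```

I moved all four glass pieces to the rack in their tray order, left to right: onion, ball, gourd, teardrop. I then handed the job in at about 36 s of the 112 s allowed.

- **Seating:** I lowered each piece in small steps until the force reading showed contact (2 to 4 N). Each one touched down within about 0.5 mm of the height worked out for a fully seated piece.
- **Last pictures:** The side view shows all four upright and neck up, with the arm clear of them. The paddle, the jacks and the wax look unmoved, though the arm partly hid the jacks and the wax in the top view.
- **What went wrong:** On the first try at the onion, the fingertips came down on its shoulder with about 16 N. I opened the fingers a little and gripped higher on the neck; the onion did not tip.
- **What disagreed:** The top and side cameras differed by up to 10 mm on where the pieces stood in the tray. I used close views from the wrist camera for the grasps and the holes instead.

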